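# Roll two guide shafts on the saw table; fit the true ones, reject the bent

### The job

The two steel guide shafts lying on the saw table are to go into the plywood rail bed of a router sled, but one, both or neither has been knocked out of true. One at a time, roll each shaft at least half a turn on the flat table top under light pressure: if it rolls true, lay it in a pair of the rail bed's vee supports, down in both vees and about centred along the bed; if it lifts or wobbles it is bent, so put it in the red reject tray. Put the first shaft away before you roll the second, so that they do not get mixed up, and do not disturb the other tools.

Things in the scene. Friction and masses are not known exactly. Their poses are not given: they have to be found in the camera images.
- shaft_a: ground steel guide shaft, 12 mm diameter, 200 mm long, about 0.2 kg, lying on the saw table. Origin mid-length on its axis; y along the shaft, x and z across (z up at the start, down after half a turn). If bent, it has a stiff kink 15 mm from the origin, and the 85 mm beyond it on the +y side turn 0.07 rad towards -x (tip 6 mm off line). Axes are those of the longer part.
- shaft_b: the other shaft, a look-alike; all said of shaft_a holds. Either, both or none is bent, anew each time. A bent one starts at rest with its bend level, so its pose tells nothing; rolled, its middle is lifted about 3 mm when the bend points down, and its +y tip rises 6 mm when it points up. It has little rolling friction but stays where it is left.
- rail_bed: fixed plywood board 92 x 220 x 12 mm with two rows of grey vee supports. Origin: centre of its underside, on the table; y along the rows, z up. Rows at x = -23 and +23 mm; in each, supports at y = -65 and +65 mm, 16 mm long, 34 wide, top at z = 38, open 90 degree vee 30 mm wide, root at z = 23. A shaft down in both vees has its axis at z = 31.5 mm; either row, either way round.
- reject_tray: fixed open red steel tray, outside 96 x 232 x 50 mm, walls 3 mm, floor 10 mm. Origin at the centre of its underside, on the table; y along its length, z up. A shaft lies in it lengthwise.
- saw_table: the fixed saw table, flat top at z = 0. The shafts lie on its plain part at the right, x 0.39 to 1.0, y -0.20 to +0.11. The rip fence, a grey beam along x, y 0.12 to 0.19, 65 mm high, stands between them and the rail bed and tray. The table's front edge is at x = 0.36; the saw's guard begins at x = 0.62.
- try_square: bystander: try square lying flat, 130 x 222 x 21 mm, wooden stock and steel blade, beyond the shafts. Origin at the centre of its underside.
- sanding_block: bystander: cork sanding block wrapped in red paper, 66 x 110 x 32 mm, beyond the rail bed and the tray. Origin at the centre of its underside.
- pencil: bystander: flat red carpenter's pencil, 14 x 162 x 9 mm, left of the rail bed and the tray. Origin at the centre of its underside.
- jar_screws: bystander: jar of screws with a brown lid, 57 x 62 x 92 mm, standing between the fence and the saw blade. Origin at the centre of its underside.

How it is judged:
On the way, in this order (a step that is already met when the one before it is completed fails the run):
1. one shaft has been rolled through half a turn on the saw table (((angle between shaft_a's own z axis and vertical above 2.6 rad and height (world z) of shaft_a below 0.016 m and contact force between shaft_a and saw_table above 0.05 N and angular speed of shaft_a above 0.1 rad/s) or (angle between shaft_b's own z axis and vertical above 2.6 rad and height (world z) of shaft_b below 0.016 m and contact force between shaft_b and saw_table above 0.05 N and angular speed of shaft_b above 0.1 rad/s))).
2. the other shaft has been rolled through half a turn on the saw table, the first lying where it belongs (((angle between shaft_a's own z axis and vertical above 2.6 rad and height (world z) of shaft_a below 0.016 m and contact force between shaft_a and saw_table above 0.05 N and angular speed of shaft_a above 0.1 rad/s and ((x of shaft_b_end_c0 in the frame of shaft_b above -0.0018 m and x of shaft_b in the frame of rail_bed between -0.027 and 0.027 m and (x of shaft_b in the frame of rail_bed above 0.019 m or x of shaft_b in the frame of rail_bed below -0.019 m) and y of shaft_b in the frame of rail_bed between -0.025 and 0.025 m and z of shaft_b in the frame of rail_bed between 0.028 and 0.035 m and angle between the y axis of shaft_b and the y axis of rail_bed, either way round below 0.06 rad) or (x of shaft_b_end_c0 in the frame of shaft_b below -0.001 m and x of shaft_b in the frame of reject_tray between -0.045 and 0.045 m and y of shaft_b in the frame of reject_tray between -0.06 and 0.06 m and z of shaft_b in the frame of reject_tray between 0 and 0.03 m))) or (angle between shaft_b's own z axis and vertical above 2.6 rad and height (world z) of shaft_b below 0.016 m and contact force between shaft_b and saw_table above 0.05 N and angular speed of shaft_b above 0.1 rad/s and ((x of shaft_a_end_c0 in the frame of shaft_a above -0.0018 m and x of shaft_a in the frame of rail_bed between -0.027 and 0.027 m and (x of shaft_a in the frame of rail_bed above 0.019 m or x of shaft_a in the frame of rail_bed below -0.019 m) and y of shaft_a in the frame of rail_bed between -0.025 and 0.025 m and z of shaft_a in the frame of rail_bed between 0.028 and 0.035 m and angle between the y axis of shaft_a and the y axis of rail_bed, either way round below 0.06 rad) or (x of shaft_a_end_c0 in the frame of shaft_a below -0.001 m and x of shaft_a in the frame of reject_tray between -0.045 and 0.045 m and y of shaft_a in the frame of reject_tray between -0.06 and 0.06 m and z of shaft_a in the frame of reject_tray between 0 and 0.03 m))))).
At the end, for the whole second after the job is handed in: Each straight shaft rests in a row of the rail bed, down in both vees (axis 28 to 35 mm up, 4 mm off the row's line, 25 mm off centre along it, 0.06 rad askew at most); each bent one rests in the reject tray (middle below 30 mm, within 45 mm across and 60 mm along of its centre) (((x of shaft_a_end_c0 in the frame of shaft_a above -0.0018 m and x of shaft_a in the frame of rail_bed between -0.027 and 0.027 m and (x of shaft_a in the frame of rail_bed above 0.019 m or x of shaft_a in the frame of rail_bed below -0.019 m) and y of shaft_a in the frame of rail_bed between -0.025 and 0.025 m and z of shaft_a in the frame of rail_bed between 0.028 and 0.035 m and angle between the y axis of shaft_a and the y axis of rail_bed, either way round below 0.06 rad) or (x of shaft_a_end_c0 in the frame of shaft_a below -0.001 m and x of shaft_a in the frame of reject_tray between -0.045 and 0.045 m and y of shaft_a in the frame of reject_tray between -0.06 and 0.06 m and z of shaft_a in the frame of reject_tray between 0 and 0.03 m)) and ((x of shaft_b_end_c0 in the frame of shaft_b above -0.0018 m and x of shaft_b in the frame of rail_bed between -0.027 and 0.027 m and (x of shaft_b in the frame of rail_bed above 0.019 m or x of shaft_b in the frame of rail_bed below -0.019 m) and y of shaft_b in the frame of rail_bed between -0.025 and 0.025 m and z of shaft_b in the frame of rail_bed between 0.028 and 0.035 m and angle between the y axis of shaft_b and the y axis of rail_bed, either way round below 0.06 rad) or (x of shaft_b_end_c0 in the frame of shaft_b below -0.001 m and x of shaft_b in the frame of reject_tray between -0.045 and 0.045 m and y of shaft_b in the frame of reject_tray between -0.06 and 0.06 m and z of shaft_b in the frame of reject_tray between 0 and 0.03 m)) and linear speed of each of shaft_a, shaft_b below 0.02 m/s); the robot touches nothing.
It fails at once if a shaft is pressed on the saw table with more than 45 N (contact force between any of shaft_a, shaft_b and saw_table above 45 N).
It fails at once if a bystander is moved by more than 30 mm, or the jar tipped over (distance of any of try_square, sanding_block, pencil, jar_screws from where it was at the start of the episode above 0.03 m or angle between jar_screws's own z axis and vertical above 0.5 rad).
It also fails if it takes over 67 s, if anything falls off the work surface, if the arm or the gripper's body presses on something with over 40 N, if the wrist force passes 120 N, or if a joint passes its speed limit or range.

### The arm

A 7-joint arm with a two-finger parallel gripper is mounted at the origin on a cart in front of the work surface, level with it; the furniture and walls round the work are solid. World frame = base frame: x ahead of the robot, y to its left, z up, the work surface at z = 0. Lengths are in m, angles in rad, forces in N, time in s.
With the tool pointing down it reaches from about 0.425 to 0.925 m from the base axis. Payload 6.8 kg.
Tool frame: the origin (TCP) lies midway between the tips of the shut fingers; the grasp point (between the pads) lies 19 mm behind it; z points along the fingers, y is the line along which they close (so a half turn about z gives the same grasp; the last joint's range is limited). The gripper opens to 85 mm and grips with 20 to 120 N. Pads are 22 mm wide; open, the fingers measure 114 mm over their backs; the gripper's body (76 mm by 85 mm) begins 54 mm behind the grasp point. The pads swing forward as they close: fully open they stand 13 mm farther back than shut.
Start: joints at [-1.245, 0.477, 0.022, 1.555, -0.011, 1.109, -0.083], TCP at [0.284, 0.612, 0.231] pointing down, gripper open.
Joint ranges: [-2.96, 2.96], [-0.34, 2.1], [-1.41, 1.46], [0.24, 2.44], [-1.37, 4.51], [0.17, 1.92], [-2.96, 2.96]. Speed limits (rad/s): [2.39, 2.39, 3.14, 3.14, 3.14, 3.14, 3.14].

### API

Orientations are given as a unit quaternion [w, x, y, z].
In Python, from station import * gives the robot as it stands.
- The arm moves only by the shell command python3 -m creep 'ROWS' [FORCE]. ROWS is JSON, a list of rows, each a list of 7 numbers: the gripper command: -1 is shut, 1 is fully open, values between are in proportion, then the shift along the world's x, y, z in mm, then the turn, a rotation vector about the world's x, y, z in rad. A call has 1 to 5 rows; each row shifts and turns the commanded pose from where the row before left it; what a row does not reach is not made up. A row lasts 1/8 s, in which the tool goes at most 62.5 mm and 10.7 degrees, less where a joint would pass 70% of its speed; a pose out of reach is approached as far as the arm can. A call is refused whole if a number of a shift passes 62.5 or a number of a turn 0.188, either way. A call with a gripper value outside its range is refused whole. The fingers move at their own pace and stop on an object; FORCE is the grip in N (left out, the last holds). Time passes only in rows, so rows that do not move let the fingers close. It gives the time, the measured TCP pose, the force, the opening and the grip force at its end, in the units of the state.
- get_obs(): the state, without advancing time (a new reading comes with each control period).
- read_camera(name): name is "scene" or "top" or "wrist"; returns (picture, depth): 400x640x3 uint8, red, green, blue; 400x640 float32, m along the optical axis (not along the pixel's ray), 0 where there is no reading.
- camera_params(name): a dict with "intrinsics" (3x3 intrinsics, pixels), "cam_to_world" (4x4, takes a point from camera to world coordinates); the wrist camera has in their place "mount" (4x4, takes a point from camera to tool coordinates, whose origin is the TCP and whose axes are the flange's). Camera axes: x right, y up, looking along -z (the intrinsics and any distortion apply to the point x, -y, -z); pixel columns grow to the right and rows downward; lengths in m; the calibration is good to about 2 mm. A picture is of the moment at which its call begins: read the wrist's pose just before it. camera_params takes no time and is no camera call.
- hand_in(): hands the job in; it is judged then, once.
The state is a dict: "t": time; "q": joint angles; "joint_vel": joint speeds; "joint_torque": joint torques, N m; "eef_pos": TCP position; "tool_rot": TCP orientation; "contact_force": force on the tool from outside, world axes, zero at the start; "torque": the same for the moment, N m; "gripper_width": opening from 0.0 (shut) to 1.0 (fully open); "grasp_force": force on a finger pad.
Only numpy, scipy, OpenCV 4.12 (cv2) and the standard library are available. Lean on these libraries where they do the work, as an engineer would, in place of code of your own. Each camera call takes 0.05 s, during which the arm holds its last target. There are 200 camera calls.

## Working session

There is one attempt and no reset: what is moved stays moved. The work goes in short steps, Python scripts to look and compute and a shell command to move; the robot and the scene stay as the last step left them, time stands still between calls to the robot, and variables do not carry over. Pictures are saved under pics/ and viewed, at most 10 in all, crops included, and the job is handed in when it is done.

```bash
mkdir -p pics
cat > h.py <<'E'
from station import *
import numpy as np, cv2
def cloud(name):
    o=get_obs(); im,d=read_camera(name); p=camera_params(name); K=np.array(p["intrinsics"])
    v,u=np.mgrid[0:400,0:640]
    P=np.stack([(u-K[0,2])/K[0,0]*d,-(v-K[1,2])/K[1,1]*d,-d],-1)
    if "cam_to_world" in p: M=np.array(p["cam_to_world"])
    else:
        from scipy.spatial.transform import Rotation as R
        w=o["tool_rot"]; T=np.eye(4); T[:3,:3]=R.from_quat([w[1],w[2],w[3],w[0]]).as_matrix(); T[:3,3]=o["eef_pos"]
        M=T@np.array(p["mount"])
    W=P@M[:3,:3].T+M[:3,3]; W[d==0]=np.nan
    return im,W,p
E
python3 - <<'E'
from h import *
o=get_obs(); print({k:np.round(v,3) for k,v in o.items()})
for n in("top","scene"):
    im,W,p=cloud(n); cv2.imwrite(f"pics/{n}0.png",im[...,::-1]); np.save(f"{n}.npy",W)
    print(n,{k:(np.round(v,3).tolist() if not isinstance(v,str) else v) for k,v in p.items()})
print(camera_params("wrist"))
E
```

```text
{'t': np.float64(0.0), 'q': array([-1.245,  0.478,  0.022,  1.556, -0.012,  1.109, -0.083]), 'joint_vel': array([-0.001,  0.   , -0.   , -0.001,  0.001,  0.002, -0.   ]), 'joint_torque': array([ 0.0000e+00, -5.9645e+01,  1.6080e+00, -2.8120e+01,  1.2000e-02,
        9.0000e-03,  0.0000e+00]), 'eef_pos': array([0.284, 0.612, 0.23 ]), 'tool_rot': array([-0.   ,  0.215,  0.977, -0.001]), 'contact_force': array([ 0.116, -0.546,  0.438]), 'torque': array([-0.004, -0.019,  0.031]), 'grasp_force': np.float64(0.0), 'gripper_width': np.float64(0.999)}
top {'intrinsics': [[382.495, 0.0, 324.239], [0.0, 382.495, 203.25], [0.0, 0.0, 1.0]], 'cam_to_world': [[-0.018, 0.996, -0.086, 0.508], [-0.999, -0.02, -0.026, 0.214], [-0.028, 0.085, 0.996, 1.074], [0.0, 0.0, 0.0, 1.0]]}
scene {'intrinsics': [[381.061, 0.0, 309.607], [0.0, 381.061, 201.911], [0.0, 0.0, 1.0]], 'cam_to_world': [[0.876, 0.222, -0.429, 0.163], [-0.483, 0.391, -0.784, -0.543], [-0.006, 0.893, 0.449, 0.474], [0.0, 0.0, 0.0, 1.0]]}
{'intrinsics': array([[277.84520204,   0.        , 318.88171089],
       [  0.        , 277.84520204, 197.07349839],
       [  0.        ,   0.        ,   1.        ]]), 'mount': array([[-3.00468805e-04,  9.66201980e-01,  2.57786043e-01,
         6.48374808e-02],
       [ 9.99999317e-01,  5.81526464e-04, -1.01403248e-03,
         5.59948503e-05],
       [-1.12966960e-03,  2.57785563e-01, -9.66201494e-01,
        -1.43105408e-01],
       [ 0.00000000e+00,  0.00000000e+00,  0.00000000e+00,
         1.00000000e+00]])}
```

View pics/top0.png

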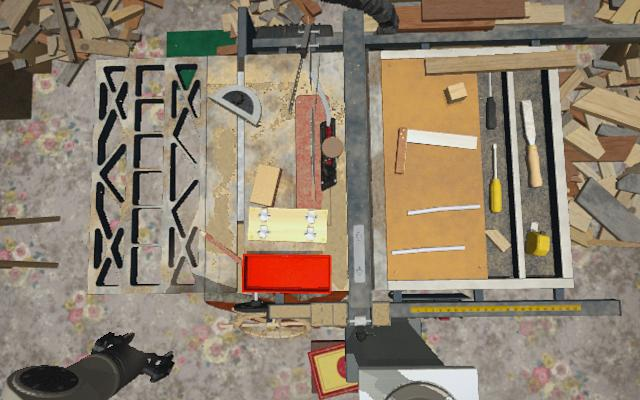

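View pics/scene0.png

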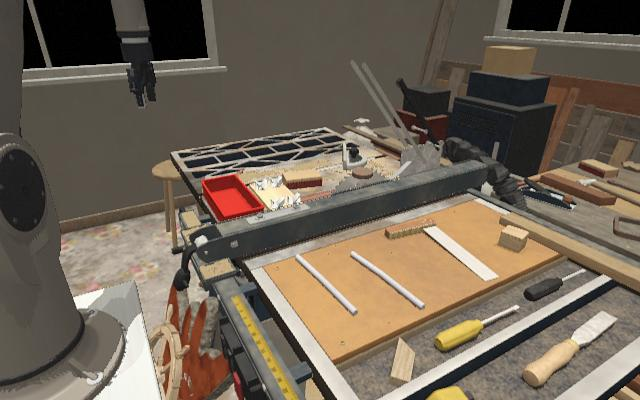

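The top view shows the shafts at about (443,210) and (428,250), the rail bed at (287,224), the tray at (287,272) and the try square at (430,145). Next I measure their poses.

Run:
```python
from h import *
im=cv2.imread("pics/top0.png"); W=np.load("top.npy")
g=im.astype(int); white=(g.min(2)>170)
for nm,(r0,r1,c0,c1) in {"sh_far":(195,225,395,482),"sh_near":(238,262,385,475)}.items():
    m=np.zeros_like(white); m[r0:r1,c0:c1]=white[r0:r1,c0:c1]
    p=W[m]; p=p[~np.isnan(p).any(1)]
    q=p[:,:2]; q=q[(p[:,2]<.03)]; c=q.mean(0); U,S,V=np.linalg.svd(q-c,full_matrices=False); d=V[0]*np.sign(V[0][1])
    s=(q-c)@d; n=np.array([d[1],-d[0]]); e=(q-c)@n
    mid=c+d*(s.max()+s.min())/2
    print(nm,len(q),"mid",mid.round(4),"dir",d.round(3),"len",np.ptp(s).round(3),"z",np.median(p[:,2]).round(4))
    print([ (round(a*1000),round(1000*e[(s>a-.01)&(s<=a+.01)].mean(),1)) for a in np.arange(-.09,.1,.02)])
z=np.nan_to_num(W[...,2]); 
hsv=cv2.cvtColor(im,cv2.COLOR_BGR2HSV)
red=((hsv[...,0]<6)|(hsv[...,0]>174))&(hsv[...,1]>180); red[:245]=0; red[300:]=0; red[:,:235]=0; red[:,340:]=0
m=red&(z>.04)&(z<.06)
def box(m,nm):
    q=W[m][:,:2].astype(np.float32); (c,s,a)=cv2.minAreaRect(q); print(nm,len(q),np.round(c,4),np.round(s,3),round(a,2),"mean",q.mean(0).round(4),"z",np.median(W[m][:,2]).round(4))
box(m,"tray rim")
b=np.zeros_like(red); b[200:250,240:335]=1
box(b&(z>.006)&(z<.02)&(hsv[...,1]<150),"board")
v=(b&(z>.027)).astype(np.uint8); n,l,st,ce=cv2.connectedComponentsWithStats(v)
for i in range(1,n):
    if st[i,4]>15: print(i,st[i].tolist()); box(l==i,"vee")
f=np.zeros_like(red);f[100:300,340:375]=1
for zz in [(.05,.08)]: 
    k=f&(z>zz[0])&(z<zz[1]); print("fence y",np.percentile(W[k][:,1],[1,99]),"z",np.median(W[k][:,2]))
print("table z",np.nanmedian(z[215:235,420:470]))
crop=cv2.resize(im[185:285,235:345],None,fx=5,fy=5,interpolation=cv2.INTER_CUBIC); cv2.imwrite("pics/crop.png",crop)
```

```text
sh_far 263 mid [ 0.5773 -0.0869] dir [-0.073  0.997] len 0.197 z 0.012
[(-90, np.float64(-1.5)), (-70, np.float64(-0.4)), (-50, np.float64(-0.2)), (-30, np.float64(0.8)), (-10, np.float64(0.8)), (10, np.float64(1.7)), (30, np.float64(1.0)), (50, np.float64(0.1)), (70, np.float64(-0.7)), (90, np.float64(-1.6))]
sh_near 272 mid [ 0.4658 -0.0303] dir [-0.061  0.998] len 0.217 z 0.0126
[(-90, np.float64(-1.1)), (-70, np.float64(-0.3)), (-50, np.float64(-0.3)), (-30, np.float64(0.3)), (-10, np.float64(0.4)), (10, np.float64(1.2)), (30, np.float64(0.6)), (50, np.float64(0.5)), (70, np.float64(0.4)), (90, np.float64(-0.3))]
tray rim 586 [0.4109 0.3465] [0.236 0.102] 88.27 mean [0.4082 0.3543] z 0.0532
board 2556 [0.5425 0.3417] [0.252 0.136] 89.0 mean [0.5411 0.3317] z 0.013
1 [250, 200, 23, 7, 102]
vee 102 [0.6022 0.4158] [0.061 0.017] 88.62 mean [0.6048 0.4106] z 0.0325
2 [261, 209, 6, 6, 33]
vee 33 [0.5783 0.4085] [0.016 0.013] 88.9 mean [0.5789 0.408 ] z 0.0347
3 [308, 211, 6, 13, 61]
vee 61 [0.5608 0.2797] [0.014 0.032] 89.39 mean [0.5618 0.2797] z 0.0334
4 [260, 216, 7, 6, 35]
vee 35 [0.5592 0.4096] [0.015 0.014] 89.3 mean [0.5585 0.4089] z 0.0335
5 [260, 226, 6, 6, 31]
vee 31 [0.5319 0.4111] [0.016 0.013] 88.56 mean [0.5329 0.4112] z 0.034
6 [307, 228, 7, 12, 60]
vee 60 [0.5161 0.282 ] [0.016 0.03 ] 86.5 mean [0.5161 0.2821] z 0.034
7 [259, 233, 7, 6, 33]
vee 33 [0.5131 0.412 ] [0.016 0.013] 83.69 mean [0.513  0.4118] z 0.0332
fence y [0.12426014 0.1808507 ] z 0.06535269688801515
table z 0.0013969461173607423
```

View pics/crop.png

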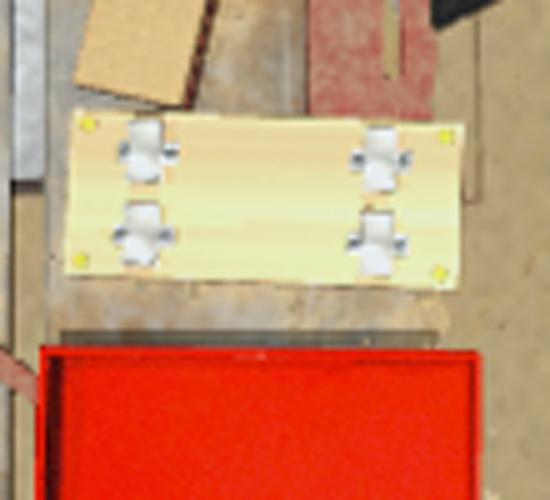

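The crop shows the vee pairs at the left (145,150)/(140,235) and right (380,158)/(377,243), with the tray below. The measured row midpoints are about (0.565, 0.344) and (0.5195, 0.347), with yaw about -0.054. I'll now move above the near shaft.

```bash
python3 -m creep '[[-1,16,-58,0,0,0,-0.18],[-1,16,-58,0,0,0,-0.18],[-1,16,-58,0,0,0,-0.18],[-1,16,-58,0,0,0,-0.18],[-1,16,-58,0,0,0,-0.18]]' 30; python3 -m creep '[[-1,16,-58,0,0,0,-0.18],[-1,16,-58,0,0,0,0],[-1,16,-58,0,0,0,0],[-1,16,-58,0,0,0,0],[-1,16,-58,0,0,0,0]]'; python3 -m creep '[[-1,6,-58,-10,0,0,0],[-1,0,0,0,0,0,0]]'
cat >> h.py <<'E'
def shafts(name="wrist",save=None,zmin=.006,zmax=.03,box=(.40,.64,-.2,.1),smin=0):
    im,W,p=cloud(name)
    if save: cv2.imwrite(f"pics/{save}.png",im[...,::-1])
    z=np.nan_to_num(W[...,2]); g=im.astype(int)
    m=(np.ptp(g,axis=2)<30)&(g.min(2)>smin)&(z>zmin)&(z<zmax)&(W[...,0]>box[0])&(W[...,0]<box[1])&(W[...,1]>box[2])&(W[...,1]<box[3])
    n,l,st,ce=cv2.connectedComponentsWithStats(m.astype(np.uint8))
    for i in range(1,n):
        if st[i,4]<150: continue
        P=W[l==i]; q=P[:,:2]; c=q.mean(0); d=np.linalg.svd(q-c,full_matrices=False)[2][0]; d=d*np.sign(d[1])
        s=(q-c)@d; nn=np.array([d[1],-d[0]]); e=(q-c)@nn
        print("comp",st[i,4],"mid",(c+d*(s.max()+s.min())/2).round(4),"dir",d.round(3),"len",np.ptp(s).round(3),"mid-s",((s.max()+s.min())/2).round(3))
        for a in np.arange(s.min()+.01,s.max(),.02):
            k=abs(s-a)<.01
            if k.sum()>5: print((round(a*1000),round(1000*(np.percentile(e[k],5)+np.percentile(e[k],95))/2,1),round(1000*np.percentile(P[k][:,2],95),1)),end=" ")
        print()
E
python3 - <<'E'
from h import *
shafts(save="w1")
E
```

```text
t: 0.72
eef_pos: [0.3639, 0.3204, 0.2311]
tool_rot: [-0.0, 0.621, 0.784, -0.0]
contact_force: [-0.1, -0.8, -0.1]
gripper_width: -0.001
grasp_force: 0.0
t: 1.35
eef_pos: [0.4438, 0.0307, 0.2314]
tool_rot: [-0.0, 0.687, 0.727, 0.0]
contact_force: [0.7, 0.4, 0.6]
gripper_width: -0.0
grasp_force: 0.0
t: 1.6
eef_pos: [0.4489, -0.0302, 0.2208]
tool_rot: [0.0, 0.69, 0.724, -0.001]
contact_force: [0.5, 0.5, 0.3]
gripper_width: 0.003
grasp_force: 0.0
comp 1207 mid [ 0.469  -0.0266] dir [-0.063  0.998] len 0.176 mid-s -0.008
(-86, np.float64(0.0), np.float64(12.9)) (-66, np.float64(-0.6), np.float64(13.2)) (-46, np.float64(0.0), np.float64(13.5)) (-26, np.float64(0.7), np.float64(13.1)) (-6, np.float64(0.7), np.float64(13.2)) (14, np.float64(0.7), np.float64(13.2)) (34, np.float64(0.1), np.float64(13.4)) (54, np.float64(0.1), np.float64(13.3)) (74, np.float64(-0.6), np.float64(13.5)) 
comp 1152 mid [ 0.5787 -0.0753] dir [-0.084  0.996] len 0.179 mid-s -0.007
(-87, np.float64(-0.7), np.float64(13.2)) (-67, np.float64(0.0), np.float64(13.0)) (-47, np.float64(0.5), np.float64(13.1)) (-27, np.float64(1.3), np.float64(13.2)) (-7, np.float64(2.0), np.float64(13.4)) (13, np.float64(1.7), np.float64(13.2)) (33, np.float64(0.6), np.float64(13.3)) (53, np.float64(0.3), np.float64(13.5)) (73, np.float64(-0.6), np.float64(13.3))
```

View pics/w1.png

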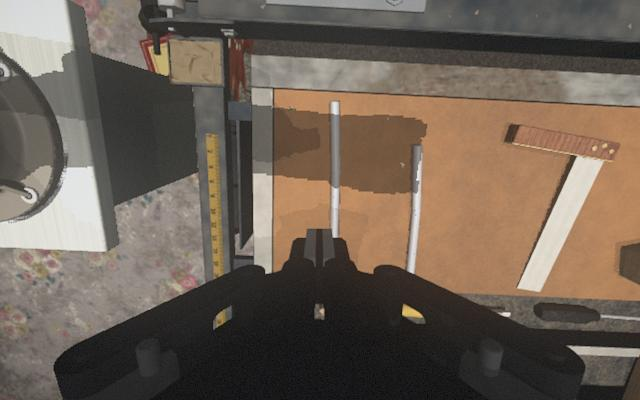

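The wrist view shows the near shaft, at (335,100) down, as apparently straight. The far shaft, at (415,145) down, has a kink. The roll will confirm this. I go down to press the near shaft.

```bash
python3 -m creep '[[-1,5,-5,-60,0,0,0.015],[-1,5,0,-60,0,0,0],[-1,0,0,-50,0,0,0],[-1,0,0,-25,0,0,0],[-1,0,0,0,0,0,0]]'
python3 - <<'E'
from h import *
shafts()
E
python3 -m creep '[[-1,0,0,-7,0,0,0],[-1,0,0,-2,0,0,0],[-1,0,0,-1,0,0,0]]'
```

```text
t: 2.28
eef_pos: [0.4583, -0.0291, 0.0248]
tool_rot: [-0.002, 0.68, 0.733, -0.001]
contact_force: [-0.7, 0.5, 0.5]
gripper_width: -0.0
grasp_force: 0.0
comp 3322 mid [0.4668 0.0125] dir [-0.082  0.997] len 0.098 mid-s -0.007
(-46, np.float64(0.1), np.float64(12.9)) (-26, np.float64(-0.1), np.float64(13.2)) (-6, np.float64(0.2), np.float64(13.1)) (14, np.float64(0.2), np.float64(13.1)) (34, np.float64(0.2), np.float64(13.1)) 
comp 2913 mid [ 0.5745 -0.0324] dir [-0.117  0.993] len 0.093 mid-s -0.005
(-41, np.float64(0.8), np.float64(12.9)) (-21, np.float64(0.8), np.float64(12.9)) (-1, np.float64(0.7), np.float64(13.0)) (19, np.float64(0.7), np.float64(13.0)) (39, np.float64(0.8), np.float64(12.9)) 
t: 2.7
eef_pos: [0.4601, -0.0303, 0.0168]
tool_rot: [0.0, 0.681, 0.732, 0.0]
contact_force: [0.7, 0.0, 0.1]
gripper_width: -0.002
grasp_force: 0.0
```

```bash
python3 -m creep '[[-1,0,0,-2,0,0,0],[-1,0,0,-1,0,0,0],[-1,0,0,0,0,0,0]]'; python3 -m creep '[[-1,0,0,-0.7,0,0,0],[-1,0,0,0,0,0,0]]';python3 -m creep '[[-1,0,0,-0.7,0,0,0],[-1,0,0,0,0,0,0]]'
```

```text
t: 3.08
eef_pos: [0.4597, -0.0305, 0.0133]
tool_rot: [-0.0, 0.681, 0.732, -0.0]
contact_force: [-0.0, -0.3, -0.1]
gripper_width: -0.001
grasp_force: 0.0
t: 3.32
eef_pos: [0.4597, -0.0305, 0.0126]
tool_rot: [-0.0, 0.681, 0.732, -0.0]
contact_force: [0.0, -0.6, 0.2]
gripper_width: -0.001
grasp_force: 0.0
t: 3.58
eef_pos: [0.4597, -0.0305, 0.0119]
tool_rot: [-0.0, 0.681, 0.732, -0.0]
contact_force: [-0.2, 0.3, 0.7]
gripper_width: -0.001
grasp_force: 0.0
```

```bash
python3 -m creep '[[-1,0,0,-0.5,0,0,0],[-1,0,0,0,0,0,0]]'; python3 -m creep '[[-1,0,0,-0.5,0,0,0],[-1,0,0,0,0,0,0]]'
```

```text
t: 3.82
eef_pos: [0.4597, -0.0305, 0.0114]
tool_rot: [-0.0, 0.681, 0.732, 0.0]
contact_force: [-0.5, -0.5, 0.2]
gripper_width: 0.0
grasp_force: 0.0
t: 4.08
eef_pos: [0.4597, -0.0305, 0.0109]
tool_rot: [-0.0, 0.681, 0.732, -0.0]
contact_force: [0.7, 0.2, -0.2]
gripper_width: 0.001
grasp_force: 0.0
```

```bash
python3 -m creep '[[-1,0,-5,5,0,0,0],[-1,6,0,0,0,0,0],[-1,0,0,0,0,0,0]]'; python3 -m creep '[[-1,0,0,-3,0,0,0],[-1,0,0,-0.5,0,0,0],[-1,0,0,0,0,0,0]]';python3 -m creep '[[-1,0,0,-0.5,0,0,0],[-1,0,0,0,0,0,0]]';python3 -m creep '[[-1,0,0,-0.5,0,0,0],[-1,0,0,0,0,0,0]]'
```

```text
t: 4.45
eef_pos: [0.4667, -0.0355, 0.0161]
tool_rot: [0.0, 0.681, 0.732, 0.0]
contact_force: [0.0, -0.9, 1.4]
gripper_width: -0.002
grasp_force: 0.0
t: 4.82
eef_pos: [0.4655, -0.0355, 0.0122]
tool_rot: [-0.0, 0.681, 0.732, -0.0]
contact_force: [-0.8, -1.0, -0.3]
gripper_width: -0.004
grasp_force: 0.0
t: 5.08
eef_pos: [0.4659, -0.0355, 0.012]
tool_rot: [0.0, 0.681, 0.732, 0.0]
contact_force: [1.3, 0.3, 1.9]
gripper_width: 0.002
grasp_force: 0.8
t: 5.32
eef_pos: [0.4664, -0.0355, 0.0119]
tool_rot: [0.0, 0.681, 0.732, 0.001]
contact_force: [-0.1, 0.6, 5.4]
gripper_width: -0.0
grasp_force: 3.3
```

```bash
for i in 1 2; do :; done; python3 -m creep '[[-1,4,0,0,0,0,0],[-1,4,0,0,0,0,0]]'; python3 -m creep '[[-1,4,0,0,0,0,0],[-1,4,0,0,0,0,0]]'; python3 -m creep '[[-1,4,0,0,0,0,0]]'
```

```text
t: 5.58
eef_pos: [0.4743, -0.0352, 0.0118]
tool_rot: [0.0, 0.681, 0.732, 0.001]
contact_force: [-0.5, 1.3, 8.1]
gripper_width: 0.002
grasp_force: 3.7
t: 5.82
eef_pos: [0.4823, -0.0349, 0.0118]
tool_rot: [-0.0, 0.681, 0.732, 0.001]
contact_force: [-1.3, 1.9, 7.3]
gripper_width: 0.0
grasp_force: 3.6
t: 5.95
eef_pos: [0.4863, -0.0347, 0.0118]
tool_rot: [-0.0, 0.681, 0.732, 0.001]
contact_force: [-1.6, 2.5, 6.6]
gripper_width: 0.0
grasp_force: 3.5
```

Run:
```python
from h import *
shafts()
```

```text
comp 4548 mid [0.4794 0.015 ] dir [-0.064  0.998] len 0.094 mid-s -0.001
(-38, np.float64(3.4), np.float64(29.0)) (-18, np.float64(-1.1), np.float64(13.8)) (2, np.float64(-0.5), np.float64(14.3)) (22, np.float64(0.2), np.float64(15.1)) (42, np.float64(0.5), np.float64(15.5)) 
comp 3058 mid [ 0.5741 -0.0269] dir [-0.12   0.993] len 0.082 mid-s -0.004
(-35, np.float64(0.8), np.float64(12.9)) (-15, np.float64(0.7), np.float64(13.0)) (5, np.float64(0.7), np.float64(13.0)) (25, np.float64(0.8), np.float64(13.1))
```

Run:
```python
from h import *
for nm in ("wrist","scene"):
    im,W,p=cloud(nm)
    cv2.imwrite(f"pics/{nm}2.png",im[...,::-1])
    for y in np.arange(-.13,.07,.01):
        k=(abs(W[...,1]-y)<.005)&(W[...,0]>.455)&(W[...,0]<.51)&(W[...,2]>.006)&(W[...,2]<.025)&(np.ptp(im.astype(int),axis=2)<30)
        P=W[k]
        if len(P)>4:
            t=P[:,2]>np.percentile(P[:,2],85); print(nm,round(y,3),len(P),"top",np.round(1000*P[t].mean(0),1)[[0,2]])
im=cv2.imread("pics/scene2.png"); cv2.imwrite("pics/s2c.png",cv2.resize(im[220:370,230:450],None,fx=3,fy=3))
```

```text
wrist -0.09 7 top [488.1  10.6]
wrist -0.08 32 top [487.9  10.6]
wrist -0.03 223 top [489.7  24.2]
wrist -0.02 523 top [486.4  23. ]
wrist -0.01 374 top [480.2  13.2]
wrist -0.0 403 top [479.6  13.6]
wrist 0.01 437 top [479.5  14. ]
wrist 0.02 452 top [479.3  14.3]
wrist 0.03 481 top [478.9  14.5]
wrist 0.04 513 top [478.4  15. ]
wrist 0.05 545 top [477.8  15.2]
wrist 0.06 376 top [477.9  15.5]
scene -0.13 27 top [484.1  12.4]
scene -0.12 25 top [482.5  12.7]
scene -0.11 27 top [482.6  12.8]
scene -0.1 25 top [482.5  12.1]
scene -0.09 24 top [481.7  12.5]
scene -0.08 26 top [481.3  12.1]
scene -0.07 19 top [479.9  12.4]
scene -0.06 24 top [478.8  13. ]
scene -0.05 29 top [485.4  22.3]
scene -0.04 51 top [480.8  23.7]
scene -0.03 22 top [473.   23.9]
scene -0.02 16 top [477.7  11.6]
scene -0.01 18 top [476.6  12.9]
scene -0.0 20 top [477.4  13. ]
scene 0.01 16 top [477.   13.3]
scene 0.02 18 top [475.4  14.4]
scene 0.03 18 top [477.1  14.2]
scene 0.04 20 top [477.7  14.8]
scene 0.05 17 top [476.5  15.4]
scene 0.06 12 top [477.2  15.6]
```

View pics/s2c.png

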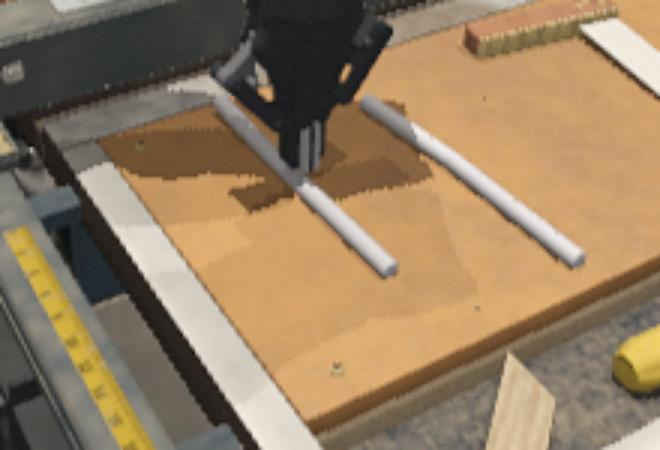

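The scene crop shows the near shaft under the fingers at (300,180). Both cameras' depth gives its +y half ramping up by about 2.5 mm with the -y half flat, which suggests it is bent. I re-seat and keep rolling to complete the half turn.

```bash
python3 -m creep '[[-1,0,0,4,0,0,0],[-1,-10,0,0,0,0,0],[-1,0,0,-3,0,0,0],[-1,0,0,-0.7,0,0,0],[-1,0,0,0,0,0,0]]'
python3 - <<'E'
from h import *
shafts()
E
```

```text
t: 6.72
eef_pos: [0.4763, -0.0355, 0.0119]
tool_rot: [0.0, 0.681, 0.732, 0.0]
contact_force: [-0.6, 0.9, 4.3]
gripper_width: 0.003
grasp_force: 2.3
comp 4583 mid [0.4793 0.015 ] dir [-0.003  1.   ] len 0.094 mid-s -0.001
(-38, np.float64(-3.2), np.float64(28.8)) (-18, np.float64(1.1), np.float64(13.7)) (2, np.float64(0.6), np.float64(14.3)) (22, np.float64(0.0), np.float64(14.9)) (42, np.float64(-0.4), np.float64(15.5)) 
comp 3243 mid [ 0.5744 -0.0298] dir [-0.119  0.993] len 0.088 mid-s -0.005
(-39, np.float64(0.9), np.float64(13.0)) (-19, np.float64(0.7), np.float64(13.0)) (1, np.float64(0.8), np.float64(13.0)) (21, np.float64(0.7), np.float64(13.1))
```

```bash
python3 -m creep '[[-1,4,0,0,0,0,0],[-1,4,0,0,0,0,0]]'; python3 -m creep '[[-1,4,0,0,0,0,0]]'
cat >> h.py <<'E'
def prof(x0,x1,y0=-.19,y1=.08,nms=("wrist","scene")):
    for nm in nms:
        im,W,p=cloud(nm); out=[]
        for y in np.arange(y0,y1,.01):
            k=(abs(W[...,1]-y)<.005)&(W[...,0]>x0)&(W[...,0]<x1)&(W[...,2]>.007)&(W[...,2]<.02)&(np.ptp(im.astype(int),axis=2)<30)
            P=W[k]
            if len(P)>8:
                t=P[:,2]>np.percentile(P[:,2],80); a=np.round(1000*P[t].mean(0),1); out.append((round(1000*y),float(a[0]),float(a[2])))
        print(nm,*out)
E
python3 -c "
from h import *
prof(.46,.515)"
```

```text
t: 7.02
eef_pos: [0.4842, -0.0353, 0.0119]
tool_rot: [0.0, 0.681, 0.732, 0.0]
contact_force: [-0.9, 2.6, 5.2]
gripper_width: 0.006
grasp_force: 2.8
t: 7.15
eef_pos: [0.4882, -0.0351, 0.0119]
tool_rot: [-0.0, 0.681, 0.732, 0.0]
contact_force: [-0.5, 2.3, 6.3]
gripper_width: -0.002
grasp_force: 3.0
wrist (-90, 490.0, 12.4) (-80, 490.2, 12.7) (-70, 489.8, 13.1) (-30, 486.8, 19.5) (-20, 487.7, 17.0) (-10, 486.8, 12.9) (0, 487.0, 12.9) (10, 486.9, 12.9) (20, 487.0, 13.0) (30, 486.8, 13.2) (40, 486.7, 13.4) (50, 486.5, 13.3) (60, 486.4, 13.3)
scene (-140, 489.7, 11.5) (-130, 491.1, 12.7) (-120, 489.4, 12.3) (-110, 489.8, 12.4) (-100, 488.2, 12.4) (-90, 488.6, 12.5) (-80, 488.9, 12.4) (-70, 489.0, 11.7) (-60, 487.5, 12.2) (-50, 487.2, 18.0) (-40, 486.7, 18.1) (-10, 484.8, 12.6) (0, 486.1, 12.4) (10, 485.5, 13.0) (20, 485.5, 13.0) (30, 485.3, 12.5) (40, 485.8, 12.8) (50, 485.9, 12.5) (60, 484.8, 12.7)
```

```bash
python3 -m creep '[[-1,3,0,0,0,0,0]]'; python3 -c "
from h import *
prof(.46,.515,nms=('wrist',))"; python3 -m creep '[[-0.2,0,0,40,0,0,0],[-0.2,0,0,0,0,0,0]]';  python3 -c "
from h import *
prof(.46,.515,nms=('wrist','scene'))"
```

```text
t: 7.38
eef_pos: [0.4909, -0.0351, 0.0119]
tool_rot: [-0.0, 0.681, 0.732, 0.0]
contact_force: [-1.1, 2.9, 7.0]
gripper_width: 0.002
grasp_force: 3.7
wrist (-90, 493.1, 12.4) (-80, 492.5, 12.6) (-70, 492.7, 12.8) (-30, 489.3, 19.6) (-20, 490.0, 16.6) (-10, 488.5, 12.9) (0, 488.4, 12.9) (10, 488.5, 12.8) (20, 488.3, 12.9) (30, 488.0, 12.9) (40, 488.1, 13.0) (50, 487.9, 12.9) (60, 488.0, 12.9)
t: 7.68
eef_pos: [0.4921, -0.0357, 0.0533]
tool_rot: [0.001, 0.681, 0.732, 0.001]
contact_force: [-0.2, 0.4, -0.2]
gripper_width: 0.398
grasp_force: 0.0
wrist (-120, 491.3, 12.4) (-110, 491.4, 12.8) (-100, 490.5, 12.8) (-90, 490.2, 12.8) (-80, 489.9, 13.0) (-70, 489.1, 12.8) (-60, 489.0, 12.8) (-50, 488.4, 12.9) (-40, 487.7, 12.8) (-30, 487.6, 12.9) (-20, 487.2, 12.8) (-10, 486.6, 13.0) (0, 486.9, 13.1) (10, 486.5, 13.2) (20, 486.7, 13.3) (30, 486.8, 13.3) (40, 486.6, 13.5) (50, 486.8, 13.5) (60, 486.8, 13.5)
scene (-140, 489.7, 11.8) (-130, 489.2, 12.8) (-120, 489.1, 12.7) (-110, 490.2, 12.3) (-100, 488.6, 12.3) (-90, 488.8, 12.2) (-80, 487.4, 12.2) (-70, 486.2, 13.1) (-60, 485.1, 12.7) (-50, 487.8, 12.1) (-40, 485.7, 12.9) (-30, 486.6, 12.4) (-20, 485.3, 12.8) (-10, 484.9, 12.5) (0, 485.5, 12.1) (10, 483.4, 12.6) (20, 484.2, 13.0) (30, 485.9, 12.3) (40, 485.6, 13.2) (50, 483.2, 12.9) (60, 484.5, 13.0)
```

The near shaft rolled from bend -x, through up, to +x, with its kink at y≈-0.02, so it is bent. I grip it and take it to the tray.

```bash
python3 -m creep '[[-0.2,-5,-2,-30,0,0,-0.025],[-0.2,0,0,-20,0,0,0],[-0.2,0,0,0,0,0,0],[-1,0,0,0,0,0,0],[-1,0,0,0,0,0,0]]' 40; python3 -m creep '[[-1,0,0,0,0,0,0],[-1,0,0,0,0,0,0],[-1,0,0,20,0,0,0],[-1,0,0,40,0,0,0],[-1,0,0,0,0,0,0]]';  python3 -c "
from h import *
shafts(zmin=.035,zmax=.12,box=(.4,.55,-.2,.1))"
```

```text
t: 8.4
eef_pos: [0.4852, -0.0375, 0.0013]
tool_rot: [-0.0, 0.69, 0.724, -0.0]
contact_force: [0.2, -0.4, -1.9]
gripper_width: 0.116
grasp_force: 38.9
t: 9.02
eef_pos: [0.4875, -0.0375, 0.0638]
tool_rot: [0.002, 0.69, 0.724, 0.002]
contact_force: [-0.7, 0.2, -2.9]
gripper_width: 0.118
grasp_force: 39.3
comp 12041 mid [ 0.4866 -0.0095] dir [-0.021  1.   ] len 0.144 mid-s 0.003
(-59, np.float64(1.3), np.float64(75.3)) (-39, np.float64(0.3), np.float64(112.4)) (-19, np.float64(-0.2), np.float64(119.5)) (1, np.float64(-0.0), np.float64(75.9)) (21, np.float64(-0.1), np.float64(76.2)) (41, np.float64(0.0), np.float64(76.6)) (61, np.float64(0.0), np.float64(77.2)) 
comp 198 mid [ 0.4526 -0.0427] dir [0.44  0.898] len 0.014 mid-s 0.002
(5, np.float64(0.1), np.float64(119.9)) 
comp 167 mid [ 0.5234 -0.0403] dir [-0.537  0.844] len 0.012 mid-s 0.002
(6, np.float64(-0.2), np.float64(119.9))
```

```bash
python3 -m creep '[[-1,0,0,50,0,0,0],[-1,0,10,40,0,0,0],[-1,-12,50,0,0,0,-0.02],[-1,-12,55,0,0,0,-0.02],[-1,-12,55,0,0,0,-0.02]]'; python3 -m creep '[[-1,-12,55,0,0,0,0],[-1,-12,55,0,0,0,0],[-1,-12,55,0,0,0,0],[-1,-6,40,0,0,0,0],[-1,0,0,0,0,0,0]]'
python3 - <<'E'
from h import *
im,W,p=cloud("wrist"); cv2.imwrite("pics/w3.png",im[...,::-1])
hsv=cv2.cvtColor(im,cv2.COLOR_RGB2HSV); z=np.nan_to_num(W[...,2])
m=((hsv[...,0]<6)|(hsv[...,0]>174))&(hsv[...,1]>150)&(z>.04)&(z<.06)&(W[...,0]<.48)
q=W[m][:,:2]; print(len(q),np.percentile(q,[1,99],axis=0))
for y in np.arange(.25,.47,.03):
    k=abs(q[:,1]-y)<.01
    if k.sum()>5: print(round(y,2),np.percentile(q[k][:,0],[2,98]).round(4))
E
```

```text
t: 9.7
eef_pos: [0.4485, 0.134, 0.1508]
tool_rot: [-0.0, 0.712, 0.702, -0.001]
contact_force: [1.4, 0.3, -2.3]
gripper_width: 0.118
grasp_force: 39.6
t: 10.32
eef_pos: [0.4056, 0.3411, 0.1502]
tool_rot: [-0.0, 0.709, 0.705, -0.001]
contact_force: [0.5, -0.2, -2.0]
gripper_width: 0.117
grasp_force: 39.6
3083 [[0.36391662 0.26831224]
 [0.46657361 0.46476272]]
0.28 [0.3639 0.4626]
0.31 [0.3638 0.4629]
0.34 [0.3637 0.4639]
0.37 [0.3648 0.4646]
0.4 [0.3656 0.4653]
0.43 [0.3664 0.4665]
0.46 [0.3678 0.4665]
```

View pics/w3.png

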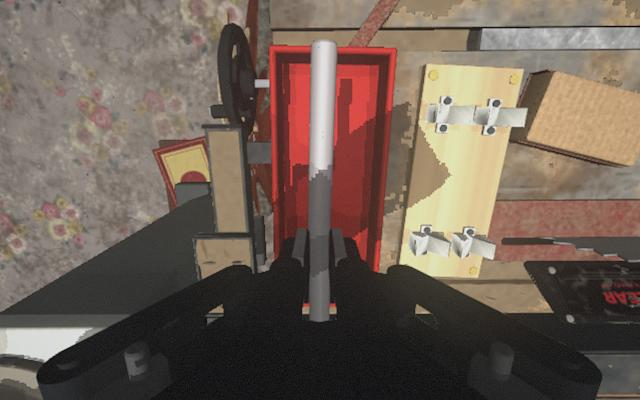

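The wrist view shows the shaft held over the tray at (320,40)-(320,320), aligned with it and with clearance at the ends. I lower and release it.

```bash
python3 -m creep '[[-1,9,8,-40,0,0,-0.015],[-1,0,0,-50,0,0,0],[-1,0,0,-35,0,0,0],[-1,0,0,-8,0,0,0],[-1,0,0,0,0,0,0]]'; python3 -m creep '[[-1,0,0,-2,0,0,0],[-0.6,0,0,0,0,0,0],[-0.5,0,0,0,0,0,0],[-0.5,0,0,30,0,0,0],[-0.5,0,0,60,0,0,0]]'; python3 -c "
from h import *
im,W,p=cloud('wrist')
prof(.36,.47,.24,.46,nms=()) 
shafts(zmin=.008,zmax=.04,box=(.37,.46,.22,.47))"
```

```text
t: 11.0
eef_pos: [0.4171, 0.3445, 0.0188]
tool_rot: [0.0, 0.717, 0.697, -0.0]
contact_force: [-0.3, 0.0, -2.1]
gripper_width: 0.116
grasp_force: 39.5
t: 11.62
eef_pos: [0.4155, 0.3447, 0.1065]
tool_rot: [0.0, 0.717, 0.697, -0.002]
contact_force: [-0.1, 1.1, 0.6]
gripper_width: 0.253
grasp_force: 0.0
comp 2795 mid [0.4195 0.3462] dir [0.038 0.999] len 0.198 mid-s -0.01
(-99, np.float64(1.0), np.float64(23.1)) (-79, np.float64(0.4), np.float64(23.0)) (-59, np.float64(0.2), np.float64(22.9)) (-39, np.float64(-0.3), np.float64(23.1)) (-19, np.float64(-0.5), np.float64(23.1)) (1, np.float64(-0.6), np.float64(23.1)) (21, np.float64(-0.7), np.float64(23.3)) (41, np.float64(-0.0), np.float64(23.6)) (61, np.float64(0.2), np.float64(23.8)) (81, np.float64(0.6), np.float64(24.0))
```

The first shaft lies in the tray: middle about (0.4195, 0.346), top at z≈23 mm. Now the far shaft.

```bash
python3 -m creep '[[-1,0,0,50,0,0,0],[-1,20,-54,10,0,0,0],[-1,20,-54,0,0,0,0.05],[-1,20,-54,0,0,0,0.05],[-1,20,-54,0,0,0,0]]'; python3 -m creep '[[-1,20,-54,0,0,0,0],[-1,20,-54,0,0,0,0],[-1,20,-54,0,0,0,0],[-1,20,-54,0,0,0,0],[-1,0,0,0,0,0,0]]'; python3 -c "
from h import *
prof(.55,.61,nms=('wrist','scene'))"
```

```text
t: 12.35
eef_pos: [0.4971, 0.128, 0.1671]
tool_rot: [-0.0, 0.681, 0.732, 0.001]
contact_force: [1.2, -0.0, 0.4]
gripper_width: -0.002
grasp_force: 0.0
t: 12.98
eef_pos: [0.5771, -0.0928, 0.1673]
tool_rot: [0.002, 0.684, 0.729, -0.001]
contact_force: [-0.2, 0.4, -0.8]
gripper_width: 0.001
grasp_force: 0.0
wrist (-140, 584.5, 12.7) (-130, 584.5, 13.0) (-120, 583.5, 13.2) (-110, 583.5, 13.0) (-100, 582.0, 12.9) (-90, 582.4, 12.9) (-80, 581.5, 12.8) (-70, 581.2, 13.1) (-60, 579.8, 13.0) (-50, 578.7, 13.2) (-40, 578.0, 13.0) (-30, 576.7, 13.1) (-20, 575.5, 13.0) (-10, 573.8, 13.2) (0, 572.6, 13.0) (10, 572.5, 13.1)
scene (-180, 584.4, 12.3) (-170, 584.4, 12.6) (-160, 583.1, 12.2) (-150, 582.8, 12.3) (-140, 582.7, 12.2) (-130, 582.1, 12.6) (-120, 581.9, 12.1) (-110, 582.0, 12.2) (-100, 579.8, 12.4) (-90, 580.0, 12.0) (-80, 580.8, 11.9) (-70, 578.7, 12.6) (-60, 578.3, 12.3) (-50, 577.4, 12.2) (-40, 576.3, 12.0) (-30, 575.0, 12.5) (-20, 574.2, 12.5) (-10, 573.3, 11.8) (0, 569.3, 12.3) (10, 568.1, 12.1)
```

```bash
python3 -m creep '[[-1,0,0,-60,0,0,0],[-1,0,0,-60,0,0,0],[-1,0,0,-30,0,0,0],[-1,0,0,0,0,0,0]]'; python3 -m creep '[[-1,0,0,-4,0,0,0],[-1,0,0,-0.7,0,0,0],[-1,0,0,0,0,0,0]]';python3 -m creep '[[-1,0,0,-0.5,0,0,0],[-1,0,0,-0.4,0,0,0],[-1,0,0,0,0,0,0]]'
```

```text
t: 13.58
eef_pos: [0.5752, -0.0843, 0.0151]
tool_rot: [-0.002, 0.68, 0.733, -0.001]
contact_force: [0.1, 0.8, -0.3]
gripper_width: 0.003
grasp_force: 0.0
t: 13.95
eef_pos: [0.5773, -0.0863, 0.0129]
tool_rot: [0.0, 0.681, 0.732, 0.001]
contact_force: [0.6, 0.1, -0.0]
gripper_width: -0.003
grasp_force: 0.0
t: 14.32
eef_pos: [0.5776, -0.0865, 0.0119]
tool_rot: [0.001, 0.681, 0.732, 0.001]
contact_force: [-0.1, 1.3, 5.3]
gripper_width: -0.001
grasp_force: 3.0
```

```bash
python3 -m creep '[[-1,4,0,0,0,0,0],[-1,4,0,0,0,0,0]]'; python3 -m creep '[[-1,4,0,0,0,0,0],[-1,4,0,0,0,0,0]]';python3 -m creep '[[-1,3,0,0,0,0,0]]';  python3 -c "
from h import *
prof(.56,.625,nms=('wrist','scene'))"
```

```text
t: 14.58
eef_pos: [0.5855, -0.0861, 0.0119]
tool_rot: [0.0, 0.681, 0.732, 0.001]
contact_force: [-1.7, 2.3, 7.0]
gripper_width: -0.0
grasp_force: 3.4
t: 14.82
eef_pos: [0.5936, -0.0858, 0.0119]
tool_rot: [0.0, 0.681, 0.732, 0.001]
contact_force: [-0.1, 2.3, 6.6]
gripper_width: 0.001
grasp_force: 3.4
t: 14.95
eef_pos: [0.5966, -0.0856, 0.0119]
tool_rot: [0.0, 0.681, 0.732, 0.001]
contact_force: [-0.1, 2.1, 6.5]
gripper_width: 0.001
grasp_force: 3.4
wrist (-140, 598.0, 11.4) (-130, 597.5, 11.8) (-80, 594.1, 19.3) (-70, 594.7, 15.4) (-60, 590.7, 13.5) (-50, 590.3, 14.2) (-40, 590.1, 15.0) (-30, 589.5, 15.7) (-20, 589.5, 16.4) (-10, 588.7, 17.2) (0, 588.2, 17.9) (10, 588.3, 18.5)
scene (-180, 594.4, 12.1) (-170, 594.6, 12.2) (-160, 592.6, 11.8) (-150, 591.8, 12.5) (-140, 592.0, 11.9) (-130, 593.1, 12.3) (-120, 591.9, 12.0) (-110, 591.7, 11.9) (-100, 596.2, 18.2) (-90, 593.3, 17.7) (-80, 587.7, 15.2) (-70, 589.4, 12.7) (-60, 588.2, 13.4) (-50, 588.1, 14.2) (-40, 588.7, 13.5) (-30, 586.8, 15.2) (-20, 586.9, 16.0) (-10, 586.0, 16.9) (0, 586.6, 17.7) (10, 585.2, 18.1)
```

The far shaft's +y tip is up by about 5.6 mm at a quarter turn, so it is bent too. I re-seat and complete the half turn.

```bash
python3 -m creep '[[-1,0,0,4,0,0,0],[-1,-11,0,0,0,0,0],[-1,0,0,-3,0,0,0],[-1,0,0,-0.7,0,0,0],[-1,0,0,0,0,0,0]]'; python3 -m creep '[[-1,0,0,-0.3,0,0,0],[-1,4,0,0,0,0,0],[-1,4,0,0,0,0,0]]'; python3 -m creep '[[-1,4,0,0,0,0,0],[-1,3,0,0,0,0,0]]';  python3 -c "
from h import *
prof(.56,.625,nms=('wrist','scene'))"
```

```text
t: 15.68
eef_pos: [0.5849, -0.0867, 0.0116]
tool_rot: [0.0, 0.681, 0.732, 0.0]
contact_force: [-0.6, 0.6, 3.6]
gripper_width: -0.004
grasp_force: 2.0
t: 16.05
eef_pos: [0.5939, -0.0864, 0.0119]
tool_rot: [0.001, 0.681, 0.732, 0.001]
contact_force: [0.2, 1.7, 8.0]
gripper_width: -0.0
grasp_force: 3.8
t: 16.3
eef_pos: [0.6011, -0.086, 0.0119]
tool_rot: [0.001, 0.681, 0.732, 0.001]
contact_force: [-0.9, 1.2, 10.6]
gripper_width: -0.002
grasp_force: 4.8
wrist (-140, 603.0, 12.5) (-130, 603.4, 13.1) (-120, 603.3, 13.2) (-80, 600.5, 19.5) (-70, 600.6, 13.3) (-60, 600.8, 12.8) (-50, 600.8, 12.9) (-40, 600.8, 12.8) (-30, 601.4, 12.8) (-20, 601.6, 12.8) (-10, 601.8, 12.9) (0, 602.1, 12.8) (10, 602.4, 12.9)
scene (-180, 604.1, 11.9) (-170, 602.1, 12.7) (-160, 602.9, 11.9) (-150, 601.3, 12.7) (-140, 601.4, 12.6) (-130, 601.3, 12.3) (-120, 601.5, 12.6) (-110, 599.9, 12.3) (-100, 601.0, 19.2) (-90, 593.1, 19.5) (-70, 596.9, 11.6) (-60, 598.6, 12.2) (-50, 599.5, 12.3) (-40, 599.3, 11.9) (-30, 599.7, 12.3) (-20, 598.5, 12.9) (-10, 598.8, 12.4) (0, 600.0, 12.3) (10, 599.7, 11.6)
```

Its kink now points to +x, a half turn from the start. I grip it and take it to the tray too.

```bash
python3 -m creep '[[-0.2,0,0,40,0,0,-0.015],[-0.2,0,0,0,0,0,0]]'; python3 -c "
from h import *
prof(.56,.625,nms=('wrist',))"
```

```text
t: 16.65
eef_pos: [0.6018, -0.0869, 0.0534]
tool_rot: [0.002, 0.687, 0.727, 0.001]
contact_force: [-0.1, -0.2, -0.3]
gripper_width: 0.4
grasp_force: 0.0
wrist (-170, 604.9, 12.6) (-160, 604.6, 12.7) (-150, 604.0, 12.6) (-140, 603.6, 12.7) (-130, 603.2, 12.8) (-120, 602.2, 12.8) (-110, 602.5, 12.9) (-100, 602.3, 12.9) (-90, 601.4, 13.0) (-80, 600.6, 12.8) (-70, 600.6, 12.9) (-60, 600.6, 12.9) (-50, 600.6, 12.9) (-40, 600.8, 13.0) (-30, 601.4, 13.0) (-20, 601.3, 12.9) (-10, 602.0, 12.9) (0, 601.8, 13.0) (10, 602.3, 13.1)
```

```bash
python3 -m creep '[[-0.2,0,0,-30,0,0,0],[-0.2,0,0,-20,0,0,0],[-0.2,0,0,0,0,0,0],[-1,0,0,0,0,0,0],[-1,0,0,0,0,0,0]]' 40; python3 -m creep '[[-1,0,0,0,0,0,0],[-1,0,0,0,0,0,0],[-1,0,0,50,0,0,0],[-1,0,0,60,0,0,0],[-1,0,0,40,0,0,0]]'; python3 -m creep '[[-1,-26,54,0,0,0,-0.02],[-1,-26,54,0,0,0,-0.02],[-1,-26,54,0,0,0,0],[-1,-26,54,0,0,0,0],[-1,-26,54,0,0,0,0]]'; python3 -m creep '[[-1,-26,54,0,0,0,0],[-1,-26,54,0,0,0,0],[-1,-26,50,0,0,0,0],[-1,0,0,0,0,0,0],[-1,0,0,0,0,0,0]]'
```

```text
t: 17.32
eef_pos: [0.5996, -0.0865, 0.0007]
tool_rot: [-0.0, 0.687, 0.727, -0.0]
contact_force: [1.8, 0.2, 0.1]
gripper_width: 0.12
grasp_force: 39.0
t: 17.95
eef_pos: [0.5999, -0.0867, 0.1534]
tool_rot: [0.001, 0.687, 0.727, 0.0]
contact_force: [1.2, 0.8, -2.3]
gripper_width: 0.119
grasp_force: 39.4
t: 18.58
eef_pos: [0.4682, 0.185, 0.151]
tool_rot: [-0.0, 0.701, 0.713, -0.0]
contact_force: [1.0, -0.3, -2.0]
gripper_width: 0.118
grasp_force: 39.6
t: 19.2
eef_pos: [0.3914, 0.3408, 0.1508]
tool_rot: [0.0, 0.701, 0.713, -0.001]
contact_force: [0.5, -0.4, -2.1]
gripper_width: 0.116
grasp_force: 39.6
```

Run:
```python
from h import *
im,W,p=cloud("wrist"); cv2.imwrite("pics/w4.png",im[...,::-1])
z=W[...,2];g=im.astype(int)
for nm,lo,hi in (("held",.15,.18),("tray",.015,.03)):
    for y in np.arange(.24,.46,.03):
        k=(abs(W[...,1]-y)<.008)&(z>lo)&(z<hi)&(np.ptp(g,axis=2)<40)&(W[...,0]>.36)&(W[...,0]<.46)
        if k.sum()>8: print(nm,round(y,2),k.sum(),np.percentile(W[k][:,0],[3,97]).round(4))
```

```text
held 0.3 290 [0.3862 0.3976]
held 0.33 576 [0.3866 0.3968]
held 0.36 759 [0.3859 0.4009]
held 0.39 805 [0.3877 0.3986]
held 0.42 954 [0.3895 0.4002]
held 0.45 19 [0.3914 0.3983]
tray 0.3 143 [0.3678 0.4231]
tray 0.33 232 [0.3686 0.4588]
tray 0.36 268 [0.3693 0.4596]
tray 0.39 240 [0.3701 0.4599]
tray 0.42 241 [0.3709 0.4274]
tray 0.45 74 [0.3715 0.4451]
```

View pics/w4.png

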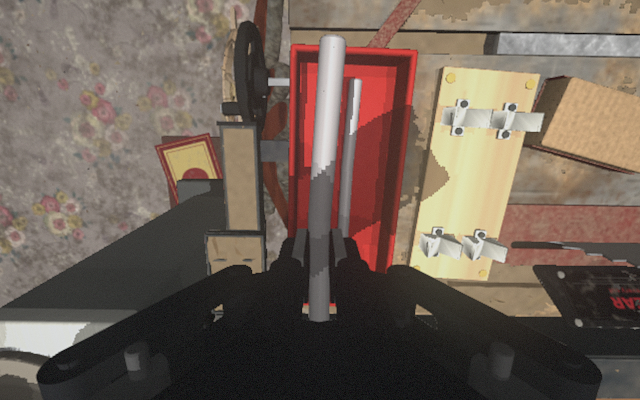

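The view shows the held shaft at (325,40)-(318,320) in the tray's left half, with the first shaft at (352,80)-(345,235). There is room, so I lower it.

```bash
python3 -m creep '[[-1,-1,6,-40,0,0,-0.01],[-1,0,0,-50,0,0,0],[-1,0,0,-35,0,0,0],[-1,0,0,-6,0,0,0],[-1,0,0,0,0,0,0]]'; python3 -m creep '[[-1,0,0,-3,0,0,0],[-0.65,0,0,0,0,0,0],[-0.6,0,0,0,0,0,0],[-0.6,0,0,30,0,0,0],[-0.6,0,0,60,0,0,0]]'; python3 -m creep '[[-0.6,0,0,60,0,0,0],[-0.6,0,0,0,0,0,0]]';python3 - <<'E'
from h import *
shafts(zmin=.016,zmax=.04,box=(.368,.46,.22,.47),save="w5")
E
```

```text
t: 19.88
eef_pos: [0.3917, 0.3468, 0.0208]
tool_rot: [0.0, 0.705, 0.709, 0.0]
contact_force: [-0.1, 0.8, -1.8]
gripper_width: 0.116
grasp_force: 39.5
t: 20.5
eef_pos: [0.3896, 0.3466, 0.107]
tool_rot: [0.0, 0.705, 0.71, -0.002]
contact_force: [0.9, 1.1, 0.2]
gripper_width: 0.203
grasp_force: 0.0
t: 20.75
eef_pos: [0.393, 0.3497, 0.1718]
tool_rot: [-0.001, 0.705, 0.71, 0.005]
contact_force: [0.2, 0.2, -0.5]
gripper_width: 0.199
grasp_force: 0.0
comp 1839 mid [0.3929 0.3505] dir [0.027 1.   ] len 0.198 mid-s -0.008
(-97, np.float64(1.8), np.float64(22.9)) (-77, np.float64(0.7), np.float64(22.9)) (-57, np.float64(0.1), np.float64(23.3)) (-37, np.float64(-0.5), np.float64(23.2)) (-17, np.float64(-1.2), np.float64(23.1)) (3, np.float64(-1.7), np.float64(23.2)) (23, np.float64(-0.9), np.float64(23.2)) (43, np.float64(0.1), np.float64(23.6)) (63, np.float64(0.7), np.float64(23.3)) (83, np.float64(1.4), np.float64(23.4)) 
comp 1424 mid [0.4197 0.3733] dir [0.045 0.999] len 0.144 mid-s -0.004
(-66, np.float64(0.7), np.float64(23.0)) (-46, np.float64(0.2), np.float64(23.2)) (-26, np.float64(-0.2), np.float64(23.1)) (-6, np.float64(-0.3), np.float64(23.4)) (14, np.float64(-0.1), np.float64(23.5)) (34, np.float64(0.2), np.float64(23.9)) (54, np.float64(0.4), np.float64(24.1))
```

View pics/w5.png

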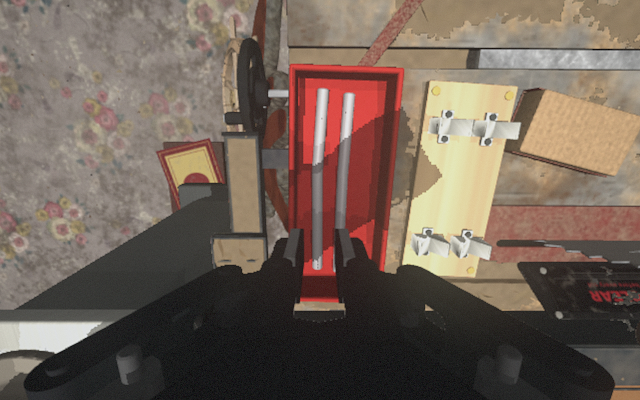

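The final view shows both shafts flat in the tray at (320,90)-(318,268) and (347,95)-(340,230), with the gripper clear.

```bash
python3 -c "
from station import *
print(hand_in())"
```

```text
the job is handed in; nothing more can be done
None
```

I rolled both shafts half a turn and both were bent: the far one's tip rose about 5.6 mm and the near one's about 2.5 mm, a milder kink than described. Both now lie flat in the red reject tray, the rail bed is empty, the arm is clear, and the job is handed in with no verdict shown.

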